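Fit the cover plate on the sample stage

TASK

Cover the sample stage for the next run with the blue-tabbed cover plate. Draw the plate out of the storage rack (only its tab can be reached there) until its handle is clear of the rack's roof, and let go of it there, lying flat on the bench; then pick it up again, now that the handle is free, and lower it gently, not dropped, onto the stage so that both dowel pins come up through its two holes and it lies flush, with its tab in the notch. Leave the orange-tabbed plate and all the other things where they are.

Things in the scene. Friction and masses are not known exactly. Their poses are not given: they have to be found in the camera images.
- cover_grip (a point): centre, half-way up, of the cover's black bar handle (50 x 16 x 28 mm, own x, y, z; gripped across the 16 mm). Cover: loose aluminium plate 110 x 90 x 8 mm, blue tab on its -x edge, about 0.3 kg; the handle stands on its middle, so this point is 22 mm above the plate's underside. It starts on the bench in one of the rack's two bays (either), handle under the roof, tab and the front 20 mm of plate showing.
- cover_hole0 (a point): one of the cover's two round through holes, 12 mm diameter, at own (x, y) = (-38, +30) mm from the handle's centre; point on the plate's underside. It goes over pin0.
- cover_hole1 (a point): the other hole, equal, at own (x, y) = (+38, -30) mm. It goes over pin1.
- cover_tab (a point): centre of the cover's blue tab, 50 long (own x) x 26 wide (own y) x 14 mm high, its underside level with the plate's; this point is 80 mm to own -x of the handle's centre and 7 mm above the underside. Same axes as the cover.
- spare_grip (a point): centre of the handle of the other, identical plate, which has an orange tab and lies in the rack's other bay: leave it.
- rack: fixed grey rack; origin on the bench midway between its bays (own y = +55 and -55 mm, 102 mm wide inside, 8 mm walls, no floor). Plates lie on the bench about own x = 0, tabs to own -x (open front), and slide out that way. White roof from own x = -35 to +85 mm, underside 44, top 50 mm above the bench; drawn 100 mm out, a handle is clear of it with room for fingers.
- seat (a point): centre of the flat grey top of the fixed sample stage, 40 mm above the bench: the middle of the plate's underside belongs here, own x and y axes parallel to the stage's. Top 130 x 110 mm (x by y), with three flush sample cups.
- pin0 (a point): tip of the dowel pin at stage (x, y) = (-38, +30) mm from the seat: steel, 10 mm diameter, 16 mm tall above the stage's top, its last 6 mm tapering to 3 mm diameter.
- pin1 (a point): tip of the other, equal pin, at stage (x, y) = (+38, -30) mm.
- notch (a point): floor of the notch for the tab at the stage's -x end, 80 mm to stage -x of the seat at the same height; between two white cheeks that stand 38 mm apart and 16 mm above the stage's top, so that fingers do not fit beside a seated tab.
- jar: amber jar, radius 27, height 75 mm; origin under its middle (bystander)
- beaker: clear beaker, radius 32, height 80 mm; origin under its middle (bystander)
- weight: brass weight, radius 16, height 52 mm; origin under its middle (bystander)
- driver: screwdriver 160 mm long, lying along its own x (bystander)
- dish: closed glass dish, radius 31, height 18 mm; origin under its middle (bystander)
Not all that is in view belongs to the job. What is shaped like the part that bears seat but purple or yellow is not meant.

How it is judged (in metres and radians):
On the way:
1. the cover is drawn out until its handle is clear of the rack's roof, and is let go, lying flat on the bench (x of cover_grip in the frame of rack below -0.062 m and height (world z) of cover_grip below 0.028 m and angle between cover_grip's own z axis and vertical below 0.1 rad and contact force between the fingers and cover below 0.3 N), for 0.15 s.
At the end, for the whole second after the job is handed in: The cover lies at rest on the stage, let go, flush on its top (height within about 2.5 mm, tilt under 0.03 rad), centred on the two pins within 3 mm and 0.05 rad, tab in the notch; the orange-tabbed plate, jar, beaker, weight, screwdriver and dish are within 20 mm of where they began (horizontal distance between cover_grip and seat below 0.003 m and z of cover_grip in the frame of seat between 0.019 and 0.0245 m and angle between the z axis of cover_grip and the z axis of seat, either way round below 0.03 rad and angle between the x axis of cover_grip and the x axis of seat, either way round below 0.05 rad and horizontal distance between cover_tab and notch below 0.01 m and linear speed of cover below 0.01 m/s and contact force between the fingers and cover below 0.1 N and distance of each of spare_grip, jar, beaker, weight, driver, dish from where it was at the start of the episode below 0.02 m); the robot touches nothing.
It fails at once if the orange-tabbed plate, jar, beaker, weight, screwdriver or dish is moved by more than 20 mm (distance of any of spare_grip, jar, beaker, weight, driver, dish from where it was at the start of the episode above 0.02 m).
It fails at once if the cover is dropped onto the stage (let go while above it and moving faster than 0.25 m/s) (horizontal distance between cover_grip and seat below 0.08 m and height (world z) of cover_grip above 0.05 m and contact force between the fingers and cover below 0.1 N and linear speed of cover above 0.25 m/s).
It also fails if it takes over 51 s, if anything falls off the work surface, if the arm or the gripper's body presses on something with over 40 N, if the wrist force passes 120 N, or if a joint passes its speed limit or range.

ROBOT

A 6-joint arm with a two-finger parallel gripper is mounted at the origin on the work surface. World frame = base frame: x ahead of the robot, y to its left, z up, the work surface at z = 0. Lengths are in mm, angles in rad, forces in N, time in s.
With the tool pointing down it reaches from about 350 to 875 mm from the base axis. Payload 4.2 kg.
Tool frame: the origin (TCP) lies midway between the tips of the shut fingers; the grasp point (between the pads) lies 19 mm behind it; z points along the fingers, y is the direction in which the jaws open and shut (so a half turn about z gives the same grasp; the last joint's range is limited). The gripper opens to 85 mm and grips with 20 to 120 N. Pads are 22 mm wide; open, the fingers measure 114 mm over their backs; the gripper's body (76 mm by 85 mm) begins 54 mm behind the grasp point. The pads swing forward as they close: fully open they stand 13 mm farther back than shut.
Start: joints at [1.386, 0.385, 0.008, 0, -1.194, -0.259], TCP at [268.325, 564.447, 231.312] pointing down, gripper open.
Joint ranges: [-3.14, 3.14], [-1.21, 2.06], [-1.07, 1.41], [-3.16, 2.05], [-2.99, -0.16], [-3.1, 3.1]. Speed limits (rad/s): [2.79, 2.79, 3.14, 3.14, 3.14, 3.14].

INTERFACE

Orientations are given as a unit quaternion [x, y, z, w].
In Python, from bench import arm, eyes, nets gives the robot as it stands.
- The arm moves only by the tool jog_arm, never from a script. Its argument "rows" is a list of rows, each a list of 3 entries, a list of its own where there are three numbers: the shift along the tool's x, y, z in cm, then the turn, a rotation vector about the tool's x, y, z in degrees, then the finger opening in cm, from 0 to 8.54. In form: [[[x, y, z], [ax, ay, az], jaw], ...]. A call has 1 to 10 rows; each row shifts and turns the commanded pose from where the row before left it, along the tool's axes as they then stand; what a row does not reach is not made up. A row lasts 1/8 s, in which the tool goes at most 62.5 mm and 10.7 degrees, less where a joint would pass 70% of its speed; a pose out of reach is approached as far as the arm can. A call with a gripper value outside its range is refused whole. The fingers move at their own pace and stop on an object; the grip force is fixed at half the most. Time passes only in rows, so rows that do not move let the fingers close. It gives the time, the measured TCP pose, the force and the opening at its end, in the units of the state.
- arm.read_state(): the state, without advancing time (a new reading comes with each control period).
- eyes.get_image(name): name is "side" or "top"; returns the picture (384x512x3 uint8, red, green, blue); there is no depth.
- eyes.camera_model(name): a dict with "K" (3x3 intrinsics, pixels), "rvec" (rotation vector, rad) and "tvec" (3), from world to camera coordinates, as OpenCV has them. Camera axes: x right, y down, z forward; pixel columns grow to the right and rows downward; lengths in mm; the calibration is good to about 2 mm. A picture is of the moment at which its call begins. camera_model takes no time and is no camera call.
- arm.job_done(): hands the job in, once; it reports no verdict.
Trained networks look in the newest picture that a camera, given by its name, has taken for a name from the list of things; names that differ only in an ending like _2 or _b are one class to them, and where a whole thing is asked for, a point or a joint stands for the part that bears it (a point fixed in the world has none). Each returns a list of dicts, best first, with "conf" (0 to 1); they miss things now and then, are a little off and sometimes report something else, mostly with a low value. They report only what shows in the picture. A call takes as long as a camera call. They do not tell look-alikes from the thing itself.
- nets.boxes_of(camera, name): "position" ([column, row] as shares, 0 to 1, of the picture: columns of its width, rows of its height, amid what is visible of it).
The state is a dict: "clock": time; "joints": joint angles; "joint_vel": joint speeds; "joint_efforts": joint torques, N m; "position": TCP position; "ee_rot": TCP orientation; "contact_force": force on the tool from outside, world axes, zero at the start; "wrist_torque": the same for the moment, N m; "gripper_width": finger opening in mm.
Only numpy, scipy, OpenCV 4.12 (cv2) and the standard library are available. Lean on these libraries where they do the work, as an engineer would, in place of code of your own. Each camera call takes 0.05 s, during which the arm holds its last target.

## Working session

There is one attempt and no reset: what is moved stays moved. The work goes in short steps, Python scripts to look and compute and a tool call to move; the robot and the scene stay as the last step left them, time stands still between calls to the robot, and variables do not carry over. Pictures are saved under pics/ and viewed, and the job is handed in when it is done.

Besides the shell and the picture viewer there is one more tool, called after "Emit:" by a JSON object that holds its "op" and its "data", one argument or row to a line. jog_arm: Moves the arm, as the interface text tells. Its arguments: {"type":"object","properties":{"rows":{"type":"array","items":{"type":"array"}}},"required":["rows"]}

```bash
mkdir -p pics
python3 - <<'E'
from bench import arm, eyes, nets
import cv2
for n in("side","top"):
    im=eyes.get_image(n); cv2.imwrite(f"pics/{n}0.png",im[...,::-1]); 
    m=eyes.camera_model(n); print(n,m)
print(arm.read_state())
E
```

```text
side {'K': array([[499.25694749,   0.        , 249.6903302 ],
       [  0.        , 499.25694749, 183.49275198],
       [  0.        ,   0.        ,   1.        ]]), 'rvec': array([ 2.08121294, -0.29993817,  0.15944166]), 'tvec': array([-548.89647108,  177.34847817, 1461.43075326])}
top {'K': array([[353.7233207 ,   0.        , 256.31697656],
       [  0.        , 353.7233207 , 190.29625822],
       [  0.        ,   0.        ,   1.        ]]), 'rvec': array([ 2.17574962, -2.15334482,  0.07719719]), 'tvec': array([  83.06049619,  600.47122392, 1148.15879793])}
{'clock': 0.1, 'joints': array([ 1.38559585e+00,  3.85485689e-01,  6.78013977e-03, -4.52348150e-04,
       -1.19401151e+00, -2.58598781e-01]), 'joint_vel': array([ 1.18966193e-03, -6.27659124e-04,  1.63416304e-03,  3.02562899e-03,
       -3.31023692e-05,  9.41513275e-04]), 'joint_efforts': array([-1.31815577e-03, -3.93319452e+01,  1.88931245e+01,  4.19801161e+00,
       -2.60523171e-03,  3.07774243e-06]), 'position': array([268.115762  , 563.9949149 , 230.33167183]), 'ee_rot': array([ 9.75462300e-01, -2.20164335e-01, -1.74850265e-04,  9.67431804e-04]), 'contact_force': array([ 0.72242146,  0.15061473, -0.45799415]), 'wrist_torque': array([ 0.0012582 , -0.02177574,  0.04412111]), 'gripper_width': 85.66497504811981}
```

View pics/side0.png

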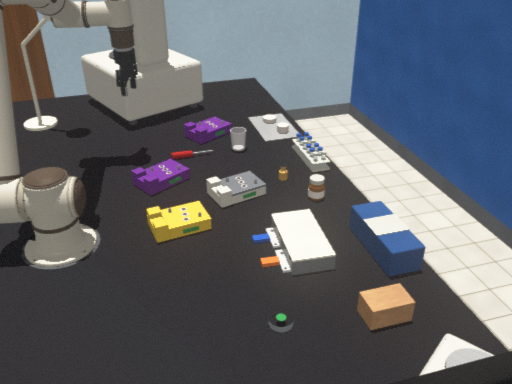

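View pics/top0.png

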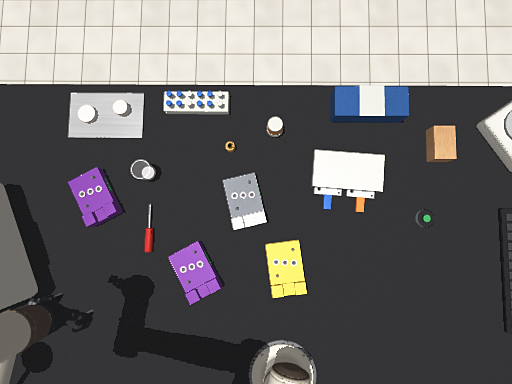

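The side picture has the blue tab at (262,238), the orange tab at (271,261) and the grey stage at (236,187). In the top picture they are at (327,201), (360,204) and (244,200). The purple (2) and yellow (1) stages are look-alikes. Next I'll measure these with the networks and crops.

```bash
cat > h.py <<'E'
import numpy as np, cv2
from bench import arm, eyes, nets
def cam(n):
    m=eyes.camera_model(n); R=cv2.Rodrigues(m["rvec"])[0]; return m["K"],R,np.array(m["tvec"]),np.array(m["rvec"])
def proj(n,P):
    K,R,t,r=cam(n); return cv2.projectPoints(np.atleast_2d(np.array(P,float)),r,t,K,None)[0][:,0]
def back(n,uv,z):
    K,R,t,_=cam(n); C=-R.T@t; d=R.T@np.linalg.inv(K)@np.array([uv[0],uv[1],1.]); return C+d*(z-C[2])/d[2]
E
python3 - <<'E'
from h import *
Z=dict(cover_tab=7,cover_grip=22,spare_grip=22,cover_hole0=8,cover_hole1=8,seat=40,pin0=56,pin1=56,notch=40,rack=50,jar=40,beaker=40,weight=26,driver=8,dish=9)
for c in("top","side"):
    print(c,"C",-cam(c)[1].T@cam(c)[2])
    eyes.get_image(c)
    for n,z in Z.items():
        r=nets.boxes_of(c,n)
        print(n,[(round(d["conf"],2),[round(d["position"][0]*512,1),round(d["position"][1]*384,1)],back(c,(d["position"][0]*512,d["position"][1]*384),z)[:2].round(0).tolist()) for d in r[:5]])
im=cv2.imread("pics/top0.png")
cv2.imwrite("pics/c1.png",cv2.resize(im[140:240,210:390],None,fx=4.4,fy=4.4,interpolation=cv2.INTER_CUBIC))
im=cv2.imread("pics/side0.png")
cv2.imwrite("pics/c2.png",cv2.resize(im[160:280,195:345],None,fx=5,fy=5,interpolation=cv2.INTER_CUBIC))
E
```

```text
top C [ 491.82777137   64.57485473 1199.86203102]
cover_tab [(0.64, [325.1, 194.7], [589.0, -142.0])]
cover_grip [(0.61, [327.8, 189.6], [605.0, -149.0])]
spare_grip [(0.66, [357.9, 197.5], [579.0, -248.0])]
cover_hole0 [(0.87, [327.0, 190.8], [602.0, -149.0])]
cover_hole1 [(0.87, [327.0, 190.8], [602.0, -149.0])]
seat [(0.68, [96.3, 196.5], [573.0, 620.0]), (0.62, [286.5, 268.8], [345.0, -11.0]), (0.57, [193.0, 270.7], [335.0, 291.0])]
pin0 [(0.85, [284.3, 269.7], [345.0, -3.0]), (0.75, [94.9, 195.6], [575.0, 617.0]), (0.71, [196.2, 272.4], [332.0, 278.0]), (0.7, [241.8, 200.6], [563.0, 135.0])]
pin1 [(0.85, [284.3, 269.7], [345.0, -3.0]), (0.75, [94.9, 195.6], [575.0, 617.0]), (0.71, [196.2, 272.4], [332.0, 278.0]), (0.7, [241.8, 200.6], [563.0, 135.0])]
notch [(0.97, [287.7, 270.3], [341.0, -15.0]), (0.89, [244.6, 201.7], [560.0, 127.0]), (0.78, [96.7, 195.0], [578.0, 619.0]), (0.62, [194.5, 273.1], [328.0, 286.0])]
rack [(0.73, [349.0, 167.8], [674.0, -213.0]), (0.58, [273.0, 126.2], [812.0, 36.0])]
jar [(0.73, [273.9, 128.0], [808.0, 33.0])]
beaker [(0.71, [140.6, 172.4], [655.0
[... 722 characters left out ...]
.0]), (0.66, [233.3, 190.5], [534.0, 58.0]), (0.62, [205.3, 131.3], [541.0, 538.0]), (0.58, [178.3, 222.7], [335.0, -71.0])]
pin1 [(0.87, [155.6, 177.4], [304.0, 217.0]), (0.66, [233.3, 190.5], [534.0, 58.0]), (0.62, [205.3, 131.3], [541.0, 538.0]), (0.58, [178.3, 222.7], [335.0, -71.0])]
notch [(0.92, [234.3, 185.8], [551.0, 112.0]), (0.85, [203.1, 127.3], [547.0, 615.0]), (0.76, [162.0, 177.2], [327.0, 241.0]), (0.68, [178.8, 217.7], [343.0, -22.0])]
rack [(0.78, [302.6, 245.6], [644.0, -270.0])]
jar [(0.63, [315.3, 187.0], [805.0, 26.0])]
beaker [(0.83, [236.9, 140.2], [650.0, 452.0])]
weight [(0.61, [282.5, 173.5], [741.0, 168.0])]
driver []
dish [(0.74, [278.9, 325.6], [501.0, -491.0])]
```

View pics/c1.png

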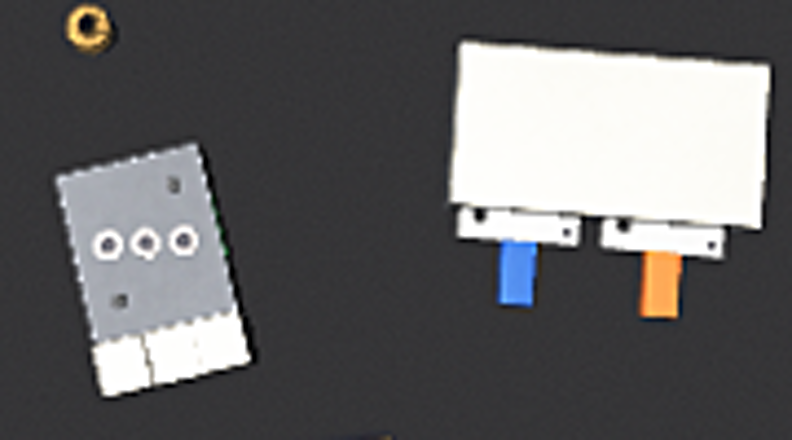

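View pics/c2.png

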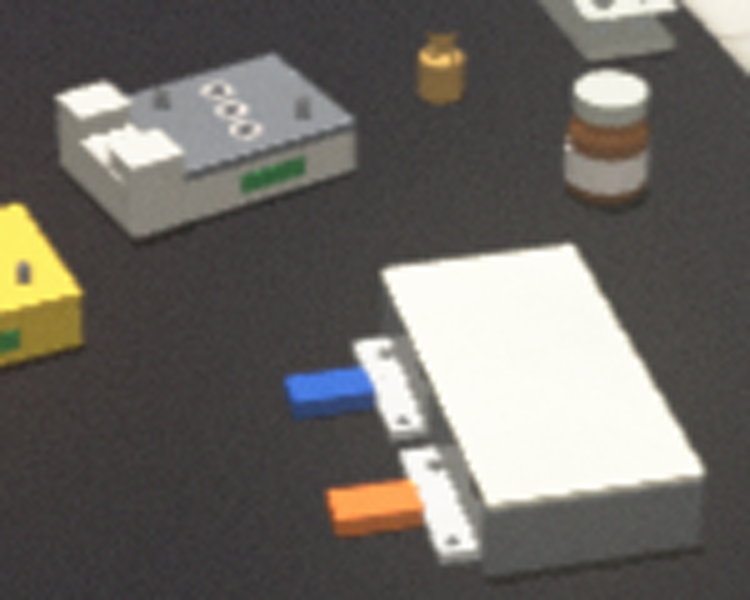

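Run:
```python
from h import *
def crop(n,f,x0,y0,w,h,s,out):
    im=cv2.imread(f)[y0:y0+h,x0:x0+w]; im=cv2.resize(im,None,fx=s,fy=s,interpolation=cv2.INTER_LANCZOS4)
    cv2.imwrite(out,im)
crop(0,"pics/top0.png",215,165,60,70,8,"pics/s1.png")
crop(0,"pics/side0.png",200,165,75,45,10,"pics/s2.png")
crop(0,"pics/top0.png",310,180,70,40,10,"pics/s3.png")
crop(0,"pics/side0.png",245,220,60,55,10,"pics/s4.png")
```

```text
(no output)
```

View pics/s1.png

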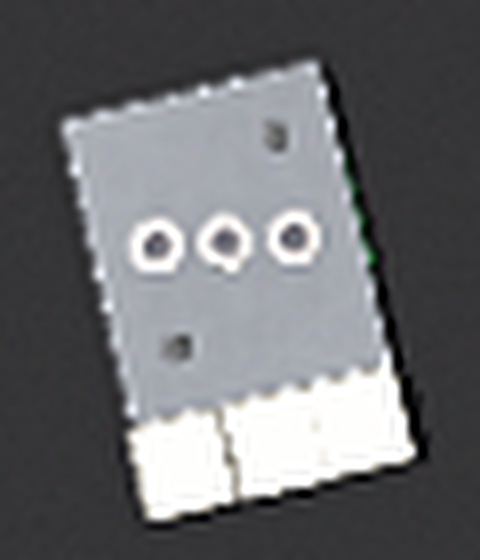

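View pics/s2.png

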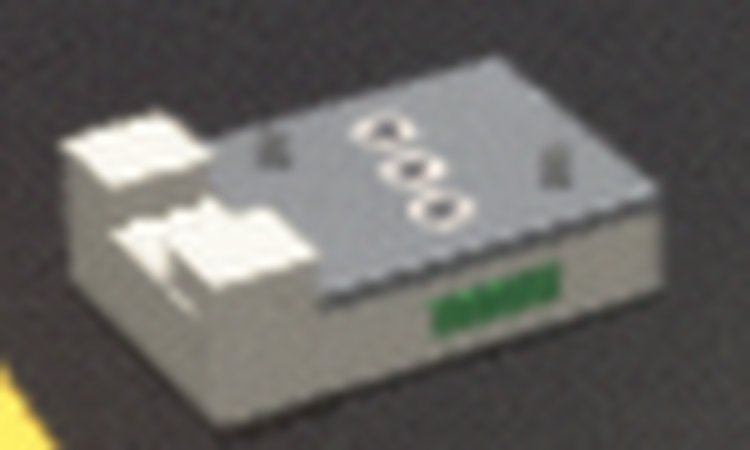

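View pics/s3.png

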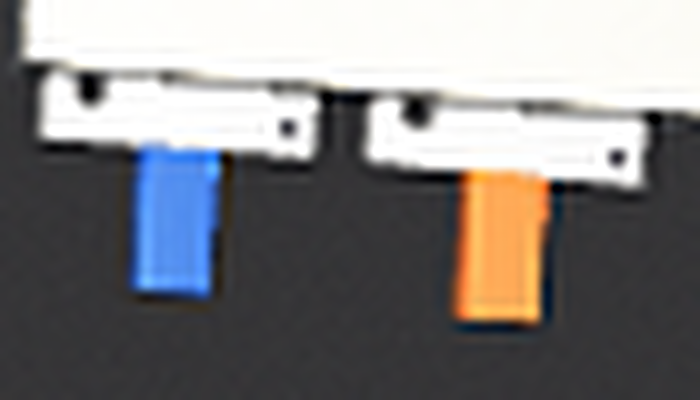

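View pics/s4.png

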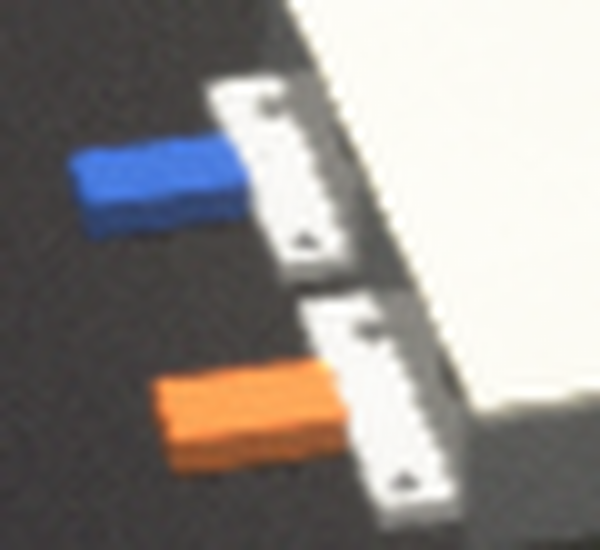

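```bash
cat > fit.py <<'E'
from h import *
from scipy.optimize import least_squares
def fit(obs,x0,free=True):
    # obs: (cam, uv, local xyz) z is world height
    def P(p):
        c,s=np.cos(p[2]),np.sin(p[2]); return lambda l:(p[0]+c*l[0]-s*l[1],p[1]+s*l[0]+c*l[1],l[2])
    def f(p):
        r=[]; T=P(p)
        for c,uv,l in obs: r+=list(proj(c,[T(l)])[0]-uv)
        return np.array(r)
    o=least_squares(f,x0,x_scale=[10,10,.1],loss="soft_l1"); return o.x,f(o.x).reshape(-1,2)
def S(x0,y0,s): return lambda u,v:np.array([x0+(u+.5)/s-.5,y0+(v+.5)/s-.5])
E
cat > f1.py <<'E'
from fit import *
a=S(215,165,8);b=S(200,165,10);c=S(310,180,10);d=S(245,220,10);e=S(210,140,4.4);g=S(195,160,5)
st=[("top",a(65,125),(65,55,40)),("top",a(320,62),(65,-55,40)),("top",a(277,136),(38,-30,52)),("top",a(178,348),(-38,30,52)),
("side",b(497,55),(65,55,40)),("side",b(655,192),(65,-55,40)),("side",b(272,130),(-38,30,56)),("side",b(555,146),(38,-30,56))]
def tab(c,d,o): return [("top",c(*o[0]),(-55,45,8)),("top",c(*o[1]),(-55,-45,8)),("top",c(*o[2]),(-105,13,14)),("top",c(*o[3]),(-105,-13,14)),
("side",d(*o[4]),(-105,13,14)),("side",d(*o[5]),(-105,-13,14)),("side",d(*o[6]),(-55,45,8)),("side",d(*o[7]),(-55,-45,8))]
cv=tab(c,d,[(40,138),(315,158),(133,290),(212,295),(70,155),(88,208),(207,88),(285,268)])
sp=tab(c,d,[(366,160),(642,186),(455,318),(540,322),(153,382),(168,440),(298,305),(382,515)])
rk=[("top",e(461,41),(85,114,50)),("top",e(770,63),(85,-114,50)),("top",e(762,229),(-35,-114,50)),("top",e(450,203),(-35,114,50)),
("side",g(383,269),(-35,114,50)),("side",g(573,244),(85,114,50)),("side",g(703,472),(85,-114,50)),("side",g(488,504),(-35,-114,50))]
for n,o,x in(("stage",st,(560,130,.2)),("cover",cv,(650,-160,0)),("spare",sp,(650,-260,0)),("rack",rk,(650,-210,0))):
    for cc in (None,"top","side"):
        oo=[q for q in o if cc is None or q[0]==cc]
        p,r=fit(oo,x); print(n,cc,p.round(3)); 
        if cc is None: print(r.round(1).tolist())
E
python3 f1.py
```

```text
stage None [5.80227e+02 1.31817e+02 2.52000e-01]
[[-0.2, 0.5], [0.2, 0.4], [0.0, 0.4], [0.0, 0.9], [0.4, 0.1], [1.2, -0.2], [0.3, -0.9], [0.4, -0.8]]
stage top [5.82021e+02 1.31949e+02 2.51000e-01]
stage side [5.77627e+02 1.29700e+02 2.50000e-01]
cover None [ 6.43436e+02 -1.53740e+02 -6.30000e-02]
[[0.6, 0.5], [-0.1, 0.4], [0.3, 0.7], [0.2, 0.8], [0.3, -0.5], [0.5, -0.6], [0.5, -0.5], [0.3, -0.8]]
cover top [ 6.45403e+02 -1.52984e+02 -6.30000e-02]
cover side [ 6.41468e+02 -1.56149e+02 -6.30000e-02]
spare None [ 6.35154e+02 -2.63932e+02 -8.50000e-02]
[[0.6, 0.7], [-0.1, 0.6], [0.6, 0.6], [-0.0, 0.9], [0.3, -0.5], [0.8, -0.4], [0.6, -0.4], [0.2, -1.1]]
spare top [ 6.37571e+02 -2.63175e+02 -8.50000e-02]
spare side [ 6.33055e+02 -2.66176e+02 -8.60000e-02]
rack None [ 6.39696e+02 -2.09249e+02 -7.40000e-02]
[[0.3, 1.0], [-0.1, 1.5], [-0.2, 0.2], [0.3, 0.3], [0.3, -0.5], [0.4, -0.3], [0.7, -0.3], [0.4, -0.5]]
rack top [ 6.42109e+02 -2.09200e+02 -7.00000e-02]
rack side [ 6.37894e+02 -2.10443e+02 -7.40000e-02]
```

The poses fit well: both cameras agree with each other to within 4 mm. The two tabbed plates are blue at top (327,201) and orange at (360,204). The blue one, in the rack's +y bay, is the one meant, and the crops confirm it. The target stage is the grey one at top (244,200), not yellow (286,269) or purple (96,196) and (193,271). I'll go to the blue tab first.

Emit:
{"op": "jog_arm", "data": {
  "rows": [
    [[0, 0, 0], [0, 0, -7.3], 5],
    [[0, 0, 0], [0, 0, -7.3], 5],
    [[0, 0, 0], [0, 0, -7.2], 5],
    [[2.1, 4.3, 0], [0, 0, 0], 5],
    [[2.1, 4.3, 0], [0, 0, 0], 5],
    [[2.1, 4.3, 0], [0, 0, 0], 5],
    [[2.1, 4.3, 0], [0, 0, 0], 5],
    [[2.1, 4.3, 0], [0, 0, 0], 5],
    [[2.1, 4.3, 0], [0, 0, 0], 5],
    [[2.1, 4.3, 0], [0, 0, 0], 5]
  ]
}}

```text
clock: 2.95
position: [396.4, 253.3, 231.7]
ee_rot: [1.0, -0.031, 0.0, -0.0]
contact_force: [0.8, -0.0, 0.5]
gripper_width: 50.1
```

Emit:
{"op": "jog_arm", "data": {
  "rows": [
    [[2.1, 4.3, 0], [0, 0, 0], 5],
    [[2.1, 4.3, 0], [0, 0, 0], 5],
    [[2.1, 4.3, 0], [0, 0, 0], 5],
    [[2.1, 4.3, 0], [0, 0, 0], 5],
    [[2.1, 4.3, 0], [0, 0, 0], 5],
    [[2.1, 4.3, 0], [0, 0, 0], 5],
    [[2.1, 4.3, 0], [0, 0, 0], 5],
    [[2.1, 4.3, 0], [0, 0, 0], 5],
    [[2.1, 4.3, 0], [0, 0, 0], 5],
    [[0, 0, 0], [0, 0, 0], 5]
  ]
}}

```text
clock: 4.2
position: [560.7, -146.0, 230.6]
ee_rot: [0.999, -0.034, -0.0, 0.0]
contact_force: [-0.0, 0.4, -0.0]
gripper_width: 49.7
```

Emit:
{"op": "jog_arm", "data": {
  "rows": [
    [[0.3, 0.25, 3], [0, 0, 0], 5],
    [[0, 0, 3.5], [0, 0, 0], 5],
    [[0, 0, 3.5], [0, 0, 0], 5],
    [[0, 0, 3.5], [0, 0, 0], 5],
    [[0, 0, 3], [0, 0, 0], 5],
    [[0, 0, 1.5], [0, 0, 0], 5],
    [[0, 0, 0], [0, 0, 0], 5]
  ]
}}

```text
clock: 5.08
position: [562.5, -145.7, 50.8]
ee_rot: [1.0, -0.031, -0.001, 0.0]
contact_force: [0.2, 0.8, 0.9]
gripper_width: 50.1
```

Run:
```python
from h import *
for n,(x,y,w,h) in dict(side=(225,190,100,80),top=(290,150,100,80)).items():
    im=eyes.get_image(n)[...,::-1]; cv2.imwrite(f"pics/{n}1.png",im)
    cv2.imwrite(f"pics/{n}1c.png",cv2.resize(im[y:y+h,x:x+w],None,fx=7,fy=7,interpolation=cv2.INTER_CUBIC))
s=arm.read_state();print(s["position"],s["ee_rot"]);print(proj("side",[s["position"]]),proj("top",[s["position"]]))
```

```text
[ 563.89739102 -145.94532226   52.50386879] [ 9.99509713e-01 -3.12915645e-02  1.07582261e-03  1.16517113e-04]
[[261.02942028 224.64547946]] [[328.72365143 201.27754069]]
```

View pics/side1c.png

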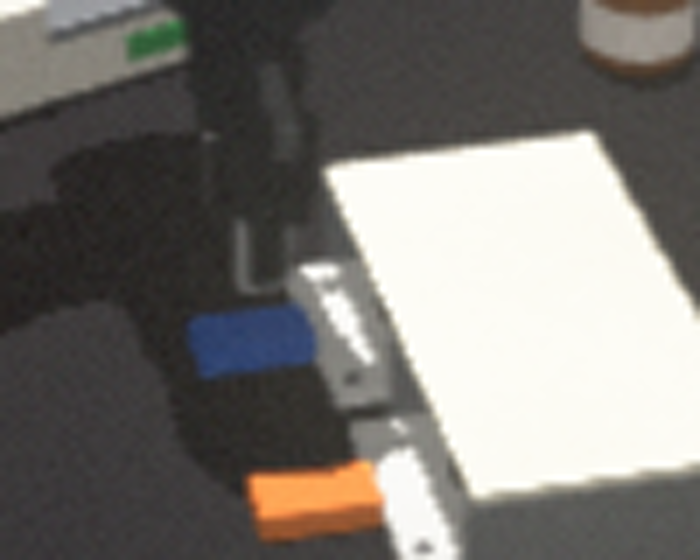

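View pics/top1c.png

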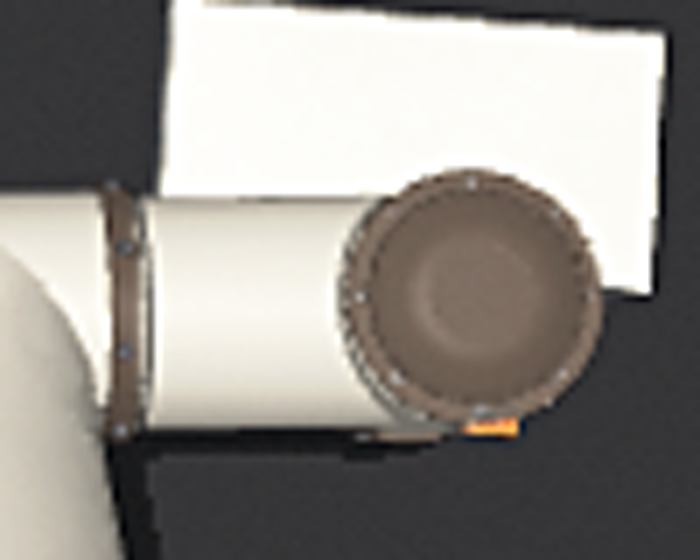

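Emit:
{"op": "jog_arm", "data": {
  "rows": [
    [[0, 0.25, 1.5], [0, 0, 0], 5],
    [[0, 0, 1.5], [0, 0, 0], 5],
    [[0, 0, 1.0], [0, 0, 0], 5],
    [[0, 0, 0.6], [0, 0, 0], 5],
    [[0, 0, 0], [0, 0, 0], 5],
    [[0, 0, 0], [0, 0, 0], 5]
  ]
}}

```text
clock: 5.92
position: [563.1, -148.6, 5.6]
ee_rot: [1.0, -0.032, 0.0, 0.0]
contact_force: [-0.1, -0.0, 0.5]
gripper_width: 50.1
```

Now I'll close on the tab.

Emit:
{"op": "jog_arm", "data": {
  "rows": [
    [[0, 0, 0], [0, 0, 0], 2],
    [[0, 0, 0], [0, 0, 0], 2],
    [[0, 0, 0], [0, 0, 0], 2],
    [[0, 0, 0], [0, 0, 0], 2],
    [[0, 0, 0], [0, 0, 0], 2],
    [[0, 0, 0], [0, 0, 0], 2]
  ]
}}

```text
clock: 6.68
position: [563.2, -148.5, 6.1]
ee_rot: [1.0, -0.031, 0.001, 0.0]
contact_force: [-0.9, 2.5, 6.4]
gripper_width: 24.3
```

Emit:
{"op": "jog_arm", "data": {
  "rows": [
    [[-0.6, 0, 0], [0, 0, 0], 2],
    [[-1.2, 0, 0], [0, 0, 0], 2],
    [[-1.2, 0, 0], [0, 0, 0], 2],
    [[-1.2, 0, 0], [0, 0, 0], 2],
    [[-1.2, 0, 0], [0, 0, 0], 2],
    [[-1.2, 0, 0], [0, 0, 0], 2],
    [[-1.2, 0, 0], [0, 0, 0], 2],
    [[-1.2, 0, 0], [0, 0, 0], 2],
    [[-1.2, 0, 0], [0, 0, 0], 2],
    [[-0.8, 0, 0], [0, 0, 0], 2]
  ]
}}

```text
clock: 7.92
position: [453.7, -141.7, 6.1]
ee_rot: [1.0, -0.031, 0.002, 0.0]
contact_force: [5.8, -1.2, 4.0]
gripper_width: 24.2
```

Run:
```python
from h import *
im=eyes.get_image("side")[...,::-1]; cv2.imwrite("pics/side2c.png",cv2.resize(im[170:290,190:350],None,fx=5,fy=5,interpolation=cv2.INTER_CUBIC))
```

```text
(no output)
```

View pics/side2c.png

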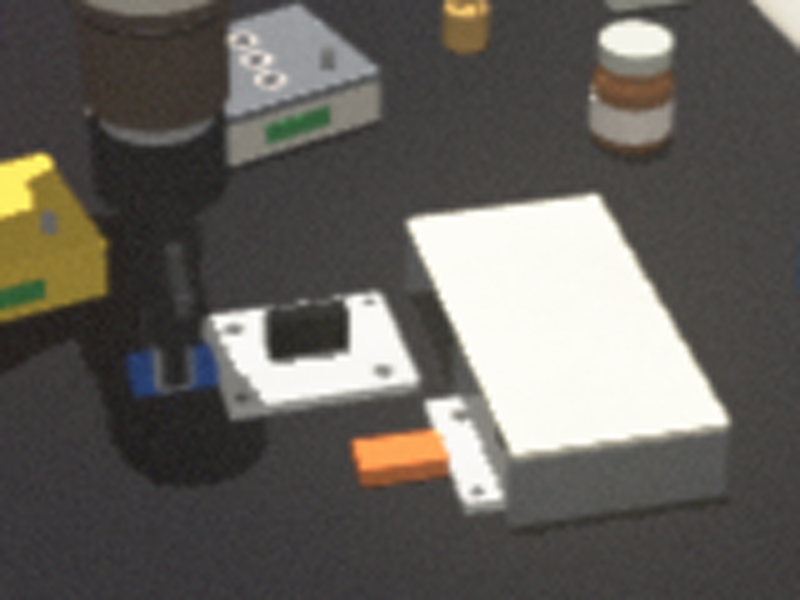

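Emit:
{"op": "jog_arm", "data": {
  "rows": [
    [[0, 0, 0], [0, 0, 0], 5],
    [[0, 0, 0], [0, 0, 0], 5],
    [[0, 0, 0], [0, 0, 0], 5],
    [[0, 0, 0], [0, 0, 0], 5],
    [[0, 0, -1.0], [0, 0, 0], 5],
    [[0, 0, -3], [0, 0, 0], 5],
    [[0, 0, -4], [0, 0, 0], 5],
    [[0, -4, -3], [0, 0, 0], 5],
    [[0, -4, 0], [0, 0, 0], 5],
    [[0, -4, 0], [0, 0, 0], 5]
  ]
}}

```text
clock: 9.22
position: [460.8, -20.7, 116.7]
ee_rot: [0.999, -0.032, 0.001, -0.0]
contact_force: [0.5, 0.7, 0.2]
gripper_width: 49.7
```

Run:
```python
from h import *
for n,(x,y,w,h) in dict(side=(205,210,100,60),top=(290,150,100,80)).items():
    im=eyes.get_image(n)[...,::-1]; cv2.imwrite(f"pics/{n}3.png",im)
    cv2.imwrite(f"pics/{n}3c.png",cv2.resize(im[y:y+h,x:x+w],None,fx=8,fy=8,interpolation=cv2.INTER_LANCZOS4))
s=arm.read_state();print(s["position"],s["clock"])
```

```text
[461.23862433 -19.36152878 116.45314314] 9.325
```

View pics/side3c.png

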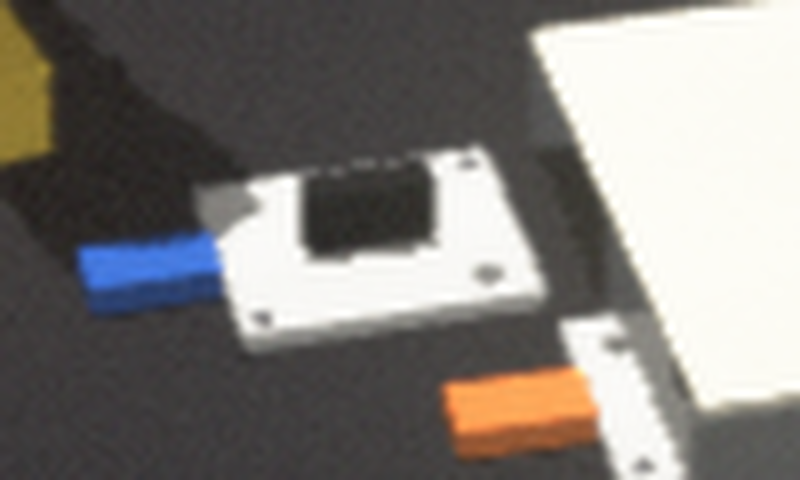

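View pics/top3c.png

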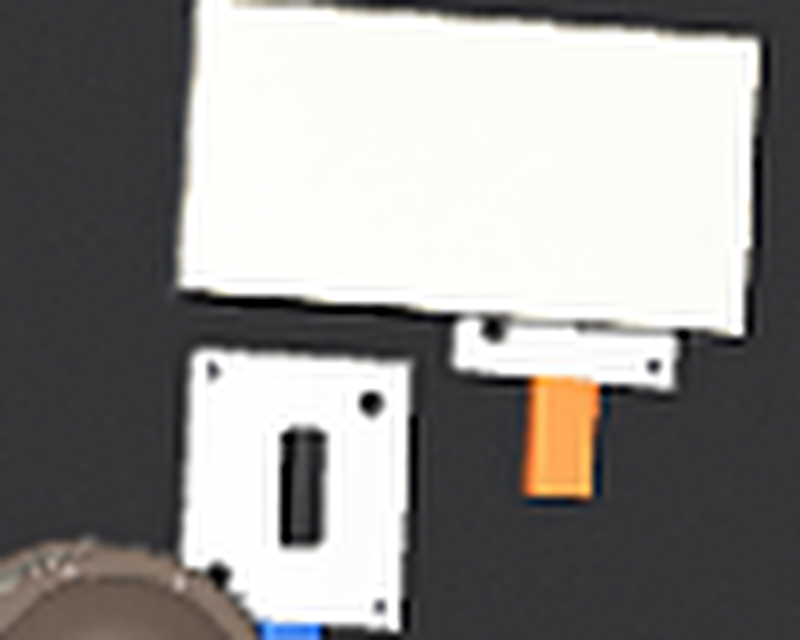

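Run:
```python
from fit import *
a=S(290,150,8);b=S(205,210,8)
o=[("top",a(188,349),(55,45,8)),("top",a(412,361),(55,-45,8)),("top",a(401,631),(-55,-45,8)),("top",a(371,402),(38,-30,8)),("top",a(217,575),(-38,30,8)),
("side",b(78,250),(-105,13,14)),("side",b(92,292),(-105,-13,14)),("side",b(243,338),(-55,-45,8)),("side",b(545,287),(55,-45,8)),("side",b(487,148),(55,45,8)),("side",b(488,273),(38,-30,8))]
for cc in (None,"top","side"):
    p,r=fit([q for q in o if cc is None or q[0]==cc],(533,-147,-.06)); print(cc,p.round(3))
    if cc is None: print(r.round(1).tolist())
s=arm.read_state();print(s["position"],s["ee_rot"])
```

```text
None [ 5.32890e+02 -1.47019e+02 -4.70000e-02]
[[0.9, 1.1], [-0.3, 1.1], [-0.1, 0.1], [0.1, 0.7], [0.5, 0.7], [0.4, -0.7], [0.2, -0.6], [0.9, -0.6], [0.6, -0.0], [-0.3, -0.3], [0.6, -0.4]]
top [ 5.35415e+02 -1.46324e+02 -4.90000e-02]
side [ 5.31186e+02 -1.48674e+02 -4.80000e-02]
[461.23862433 -19.36152878 116.45314314] [ 9.99562621e-01 -2.95502803e-02  1.09300824e-03 -3.92024352e-04]
```

Emit:
{"op": "jog_arm", "data": {
  "rows": [
    [[2.0, 3.1, 0], [0, 0, -0.7], 5],
    [[2.0, 3.1, 0], [0, 0, 0], 5],
    [[2.0, 3.1, 0], [0, 0, 0], 5],
    [[1.9, 3.0, 0], [0, 0, 0], 5],
    [[0, 0, 2], [0, 0, 0], 5],
    [[0, 0, 2.5], [0, 0, 0], 5],
    [[0, 0, 1.5], [0, 0, 0], 5],
    [[0, 0, 0], [0, 0, 0], 5],
    [[0, 0, 0], [0, 0, 0], 5]
  ]
}}

```text
clock: 10.45
position: [533.5, -149.1, 56.2]
ee_rot: [1.0, -0.025, 0.001, 0.0]
contact_force: [0.6, -0.5, -0.5]
gripper_width: 49.8
```

Run:
```python
from h import *
im=eyes.get_image("side")[...,::-1]; cv2.imwrite("pics/side4c.png",cv2.resize(im[190:270,205:305],None,fx=7,fy=7,interpolation=cv2.INTER_CUBIC))
s=[arm.read_state()];print(s[0]["position"],s[0]["ee_rot"])
```

```text
[ 533.6272678  -148.98240481   56.38158314] [ 9.99678718e-01 -2.53264264e-02  1.01376603e-03  6.59120178e-05]
```

View pics/side4c.png

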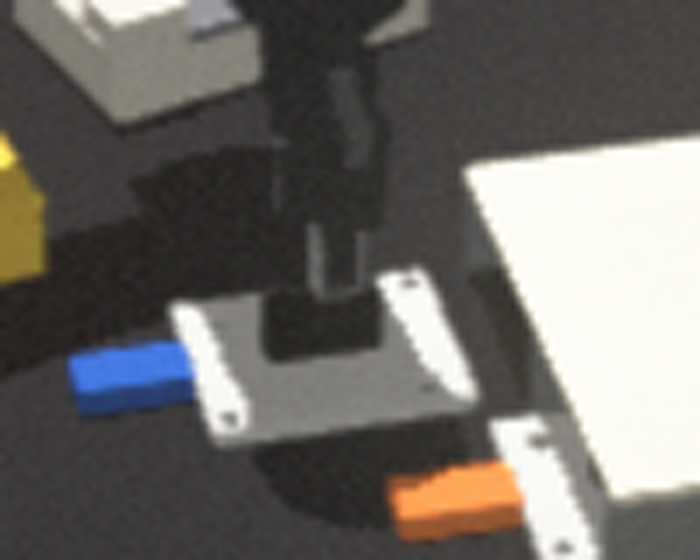

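Emit:
{"op": "jog_arm", "data": {
  "rows": [
    [[0, -0.2, 1.5], [0, 0, 0], 5],
    [[0, 0, 1.5], [0, 0, 0], 5],
    [[0, 0, 1.0], [0, 0, 0], 5],
    [[0, 0, 0.4], [0, 0, 0], 5],
    [[0, 0, 0], [0, 0, 0], 4],
    [[0, 0, 0], [0, 0, 0], 3]
  ]
}}

```text
clock: 11.25
position: [533.3, -147.0, 11.6]
ee_rot: [1.0, -0.026, 0.0, 0.0]
contact_force: [-0.3, -0.1, 0.1]
gripper_width: 30.0
```

Emit:
{"op": "jog_arm", "data": {
  "rows": [
    [[0, 0, 0], [0, 0, 0], 1],
    [[0, 0, 0], [0, 0, 0], 1],
    [[0, 0, 0], [0, 0, 0], 1],
    [[0, 0, 0], [0, 0, 0], 1],
    [[0, 0, 0], [0, 0, 0], 1],
    [[0, 0, 0], [0, 0, 0], 1]
  ]
}}

```text
clock: 12.0
position: [533.5, -146.9, 12.0]
ee_rot: [1.0, -0.025, 0.001, 0.0]
contact_force: [-0.6, 2.3, 5.5]
gripper_width: 14.5
```

Emit:
{"op": "jog_arm", "data": {
  "rows": [
    [[0, 0, -0.3], [0, 0, 0], 1],
    [[0, 0, -0.8], [0, 0, 0], 1],
    [[0, 0, -1.5], [0, 0, 0], 1],
    [[0, 0, -2], [0, 0, 0], 1],
    [[0, 0, -2], [0, 0, 0], 1],
    [[0, 0, -2], [0, 0, 0], 1],
    [[0, 0, -2], [0, 0, 0], 1],
    [[0, 0, -1], [0, 0, 0], 1],
    [[0, 0, -0.4], [0, 0, 0], 1],
    [[0, 0, 0], [0, 0, 0], 1]
  ]
}}

```text
clock: 13.25
position: [532.6, -146.9, 131.1]
ee_rot: [1.0, -0.026, -0.0, -0.0]
contact_force: [-0.4, 0.0, -3.7]
gripper_width: 14.7
```

Run:
```python
from h import *
im=eyes.get_image("side")[...,::-1]; cv2.imwrite("pics/side5c.png",cv2.resize(im[130:280,180:340],None,fx=4.5,fy=4,interpolation=cv2.INTER_CUBIC))
```

```text
(no output)
```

View pics/side5c.png

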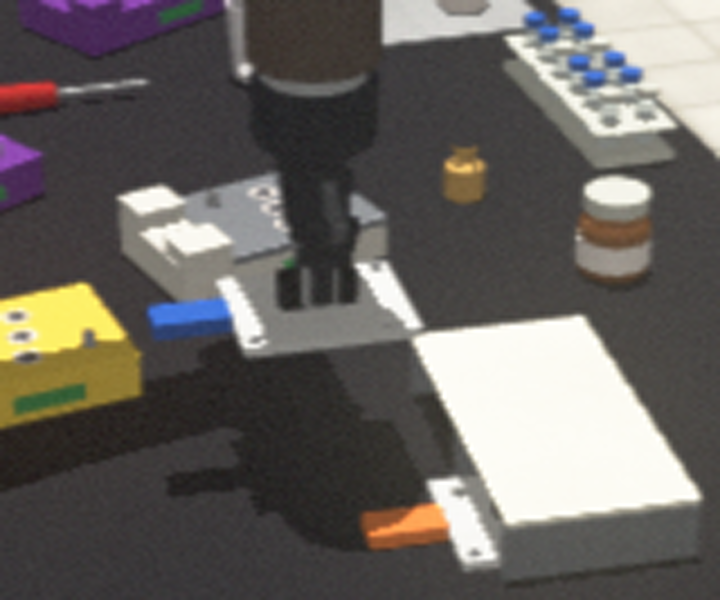

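Emit:
{"op": "jog_arm", "data": {
  "rows": [
    [[0, 0, 0], [0, 0, -5.8], 1],
    [[0, 0, 0], [0, 0, -5.8], 1],
    [[0, 0, 0], [0, 0, -5.7], 1],
    [[0.5, -1.0, 0], [0, 0, 0], 1],
    [[1.1, -2.5, 0], [0, 0, 0], 1],
    [[1.1, -2.5, 0], [0, 0, 0], 1],
    [[1.1, -2.5, 0], [0, 0, 0], 1],
    [[1.1, -2.5, 0], [0, 0, 0], 1],
    [[1.1, -2.5, 0], [0, 0, 0], 1],
    [[1.1, -2.5, 0], [0, 0, 0], 1]
  ]
}}

```text
clock: 14.55
position: [561.8, 27.2, 130.8]
ee_rot: [0.992, 0.124, -0.0, 0.0]
contact_force: [0.6, -0.2, -3.3]
gripper_width: 14.7
```

Emit:
{"op": "jog_arm", "data": {
  "rows": [
    [[1.1, -2.5, 0], [0, 0, 0], 1],
    [[1.1, -2.5, 0], [0, 0, 0], 1],
    [[1.1, -2.5, 0], [0, 0, 0], 1],
    [[0.8, -1.8, 0], [0, 0, 0], 1],
    [[0.3, -0.5, 0], [0, 0, 0], 1],
    [[0, 0, 0], [0, 0, 0], 1],
    [[0, 0, 0], [0, 0, 0], 1]
  ]
}}

```text
clock: 15.42
position: [580.0, 130.7, 131.2]
ee_rot: [0.992, 0.125, -0.0, 0.0]
contact_force: [-0.1, 0.0, -3.3]
gripper_width: 14.7
```

Run:
```python
from h import *
for n,(x,y,w,h) in dict(side=(190,130,100,80),top=(195,150,100,90)).items():
    im=eyes.get_image(n)[...,::-1]; cv2.imwrite(f"pics/{n}6.png",im)
    cv2.imwrite(f"pics/{n}6c.png",cv2.resize(im[y:y+h,x:x+w],None,fx=6,fy=6,interpolation=cv2.INTER_LANCZOS4))
s=arm.read_state();print(s["position"],s["ee_rot"],2*np.arctan2(s["ee_rot"][1],s["ee_rot"][0]))
```

```text
[580.14016172 130.64922069 131.35099927] [ 9.92219311e-01  1.24502281e-01 -1.33320221e-04  5.72852468e-05] 0.24965238974297252
```

View pics/side6c.png

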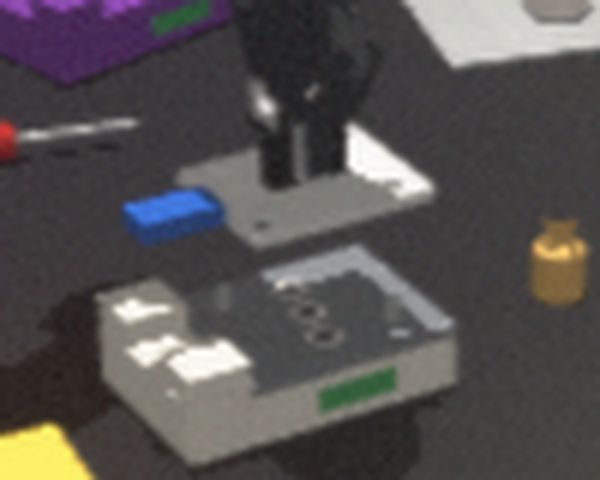

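View pics/top6c.png

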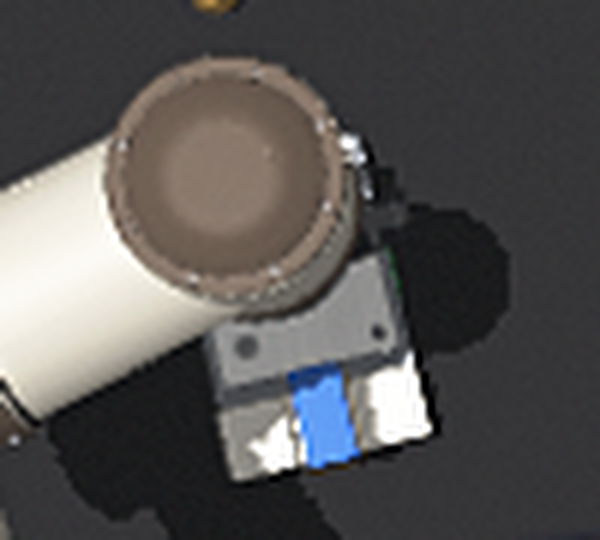

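Emit:
{"op": "jog_arm", "data": {
  "rows": [
    [[0, 0, 0.8], [0, 0, 0], 1],
    [[0, 0, 1.2], [0, 0, 0], 1],
    [[0, 0, 1.2], [0, 0, 0], 1],
    [[0, 0, 1.2], [0, 0, 0], 1],
    [[0, 0, 0.8], [0, 0, 0], 1],
    [[0, 0, 0.2], [0, 0, 0], 1],
    [[0, 0, 0], [0, 0, 0], 1],
    [[0, 0, 0], [0, 0, 0], 1]
  ]
}}

```text
clock: 16.52
position: [580.7, 131.6, 77.8]
ee_rot: [0.992, 0.125, 0.001, -0.0]
contact_force: [0.3, 1.0, -3.7]
gripper_width: 15.3
```

Run:
```python
from h import *
for n,(x,y,w,h) in dict(side=(195,150,75,60),top=(215,170,70,65)).items():
    im=eyes.get_image(n)[...,::-1]; cv2.imwrite(f"pics/{n}7.png",im)
    cv2.imwrite(f"pics/{n}7c.png",cv2.resize(im[y:y+h,x:x+w],None,fx=9,fy=9,interpolation=cv2.INTER_LANCZOS4))
s=arm.read_state();print(s["position"],2*np.arctan2(s["ee_rot"][1],s["ee_rot"][0]))
```

```text
[580.57165299 131.6093755   77.81990692] 0.250858111159784
```

View pics/side7c.png

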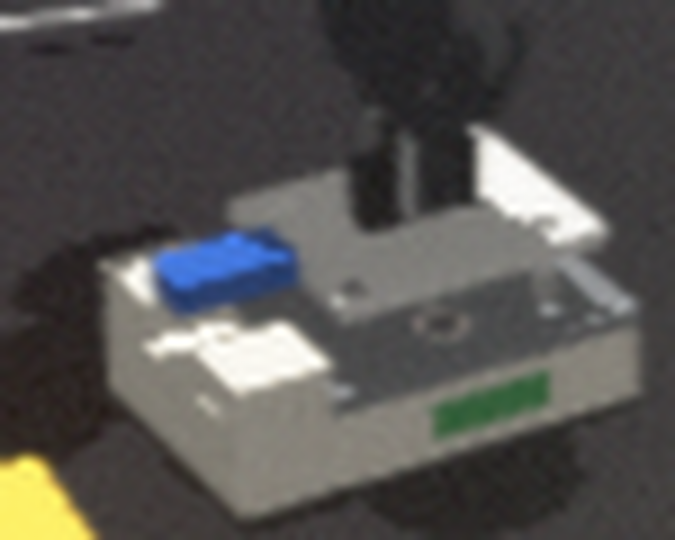

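View pics/top7c.png

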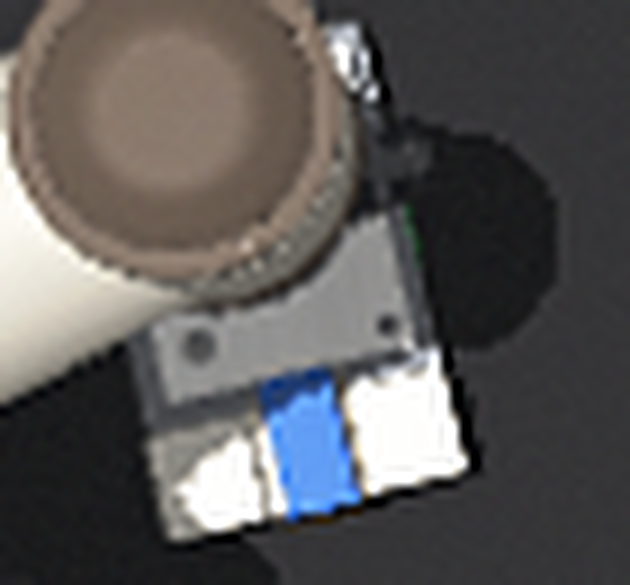

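Run:
```python
from fit import *
a=S(215,170,9);b=S(195,150,9)
zu=65.8
o=[("top",a(200,346),(-38,30,8)),("top",a(166,407),(-55,45,8)),("top",a(422,347),(-55,-45,8)),("top",a(292,520),(-105,13,14)),("top",a(360,500),(-105,-13,14)),
("side",b(343,312),(-55,-45,8)),("side",b(608,228),(55,-45,8)),("side",b(472,126),(55,45,8)),("side",b(230,203),(-55,45,8)),("side",b(153,262),(-105,13,14)),("side",b(350,290),(-38,-30,8))][:-1]
o=[(c,u,(l[0],l[1],l[2]+zu)) for c,u,l in o]
for cc in (None,"top","side"):
    p,r=fit([q for q in o if cc is None or q[0]==cc],(580,131,.25)); print(cc,p.round(3))
    print(r.round(1).tolist())
print("stage per cam: top [582.0 131.9 .251] side [577.6 129.7 .250]")
```

```text
None [5.80343e+02 1.30657e+02 2.60000e-01]
[[0.0, 0.7], [0.5, 0.3], [-0.5, -0.0], [0.0, 0.6], [0.4, 0.8], [0.9, -1.0], [0.2, -0.5], [1.5, 0.1], [0.3, -0.4], [-0.2, -0.6]]
top [5.81958e+02 1.30007e+02 2.47000e-01]
[[0.0, 0.1], [0.5, -0.4], [-0.5, -0.3], [-0.2, 0.1], [0.2, 0.4]]
side [5.77867e+02 1.28379e+02 2.77000e-01]
[[0.6, -0.5], [-0.2, -0.3], [0.6, 0.4], [-0.4, 0.2], [-0.6, 0.1]]
stage per cam: top [582.0 131.9 .251] side [577.6 129.7 .250]
```

Emit:
{"op": "jog_arm", "data": {
  "rows": [
    [[0, -0.1, 0.3], [0, 0, 0], 1],
    [[0, 0, 0.4], [0, 0, 0], 1],
    [[0, 0, 0.4], [0, 0, 0], 1],
    [[0, 0, 0.3], [0, 0, 0], 1],
    [[0, 0, 0.2], [0, 0, 0], 1],
    [[0, 0, 0], [0, 0, 0], 1]
  ]
}}

```text
clock: 17.38
position: [580.8, 133.1, 61.5]
ee_rot: [0.992, 0.125, 0.001, -0.0]
contact_force: [1.2, 1.9, -3.5]
gripper_width: 14.6
```

Emit:
{"op": "jog_arm", "data": {
  "rows": [
    [[0, 0, 0.2], [0, 0, 0], 1],
    [[0, 0, 0.2], [0, 0, 0], 1],
    [[0, 0, 0.1], [0, 0, 0], 1],
    [[0, 0, 0], [0, 0, 0], 1]
  ]
}}

```text
clock: 17.88
position: [580.9, 133.2, 56.7]
ee_rot: [0.992, 0.125, 0.001, -0.0]
contact_force: [1.9, 5.1, -0.4]
gripper_width: 15.3
```

Emit:
{"op": "jog_arm", "data": {
  "rows": [
    [[0.02, -0.07, 0], [0, 0, 0], 1],
    [[0, 0, 0.1], [0, 0, 0], 1],
    [[0, 0, 0], [0, 0, 0], 1]
  ]
}}

```text
clock: 18.25
position: [580.6, 133.4, 55.5]
ee_rot: [0.992, 0.125, 0.001, -0.0]
contact_force: [2.9, 4.2, -0.9]
gripper_width: 14.8
```

Run:
```python
from h import *
im=eyes.get_image("side")[...,::-1]; cv2.imwrite("pics/side8c.png",cv2.resize(im[150:210,195:270],None,fx=9,fy=9,interpolation=cv2.INTER_LANCZOS4))
s=arm.read_state();print(s["position"],s["contact_force"],s["wrist_torque"],2*np.arctan2(s["ee_rot"][1],s["ee_rot"][0]))
```

```text
[580.59921783 133.42386019  55.49249758] [ 3.05431517  3.6214848  -1.67008801] [ 1.24093924 -0.92920596  0.00128869] 0.2509717757325077
```

View pics/side8c.png

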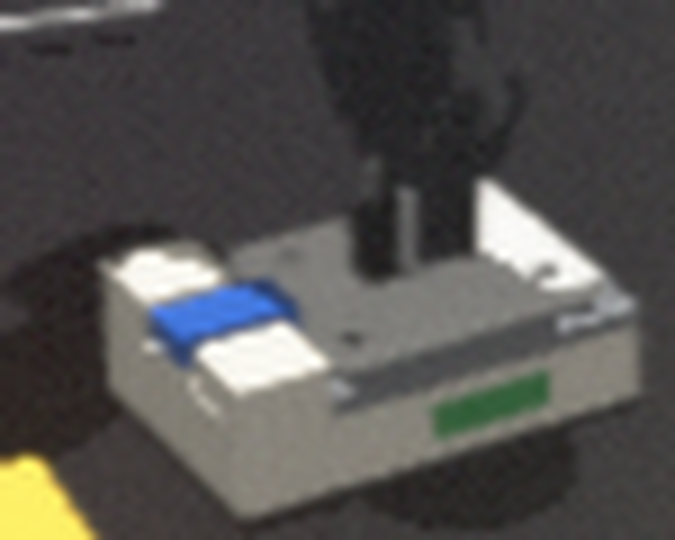

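Emit:
{"op": "jog_arm", "data": {
  "rows": [
    [[0.05, -0.04, 0.1], [0, 0, 0], 1],
    [[0, 0, 0.1], [0, 0, 0], 1],
    [[0, 0, 0.1], [0, 0, 0], 1],
    [[0, 0, 0], [0, 0, 0], 1]
  ]
}}

```text
clock: 18.8
position: [580.5, 133.6, 52.1]
ee_rot: [0.992, 0.125, -0.0, 0.0]
contact_force: [2.9, 2.1, -1.4]
gripper_width: 14.9
```

Emit:
{"op": "jog_arm", "data": {
  "rows": [
    [[0, 0, 0.05], [0, 0, 0], 1],
    [[0, 0, 0.05], [0, 0, 0], 1],
    [[0, 0, 0], [0, 0, 0], 1]
  ]
}}

```text
clock: 19.18
position: [580.5, 133.6, 52.0]
ee_rot: [0.992, 0.125, 0.0, 0.0]
contact_force: [1.2, 2.2, 4.8]
gripper_width: 14.8
```

The plate is on the stage: TCP is at 52.0, which is the 40 mm stage plus the 12 mm grasp offset, and the force has turned upward. I'll look first, then release.

Emit:
{"op": "jog_arm", "data": {
  "rows": [
    [[0, 0, 0], [0, 0, 0], 2],
    [[0, 0, 0], [0, 0, 0], 3],
    [[0, 0, 0], [0, 0, 0], 4],
    [[0, 0, 0], [0, 0, 0], 4],
    [[0, 0, 0], [0, 0, 0], 4],
    [[0, 0, -0.5], [0, 0, 0], 4],
    [[0, 0, -1.5], [0, 0, 0], 4],
    [[0, 0, -3], [0, 0, 0], 4],
    [[0, 0, -4], [0, 0, 0], 4],
    [[0, 0, -4], [0, 0, 0], 4]
  ]
}}

```text
clock: 20.42
position: [580.5, 133.7, 183.9]
ee_rot: [0.992, 0.125, 0.001, -0.0]
contact_force: [0.9, 0.2, -0.1]
gripper_width: 39.8
```

Emit:
{"op": "jog_arm", "data": {
  "rows": [
    [[0, -4, 0], [0, 0, 0], 4],
    [[-2, -5, 0], [0, 0, 0], 4],
    [[-2, -5, 0], [0, 0, 0], 4],
    [[-2, -5, 0], [0, 0, 0], 4],
    [[0, 0, 0], [0, 0, 0], 4]
  ]
}}

```text
clock: 21.05
position: [473.6, 305.6, 182.9]
ee_rot: [0.992, 0.128, 0.001, -0.001]
contact_force: [0.2, -0.9, -0.6]
gripper_width: 40.0
```

Run:
```python
from h import *
for n,(x,y,w,h) in dict(side=(195,150,75,60),top=(215,165,70,65)).items():
    im=eyes.get_image(n)[...,::-1]; cv2.imwrite(f"pics/{n}9.png",im)
    cv2.imwrite(f"pics/{n}9c.png",cv2.resize(im[y:y+h,x:x+w],None,fx=9,fy=9,interpolation=cv2.INTER_LANCZOS4))
```

```text
(no output)
```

View pics/side9c.png

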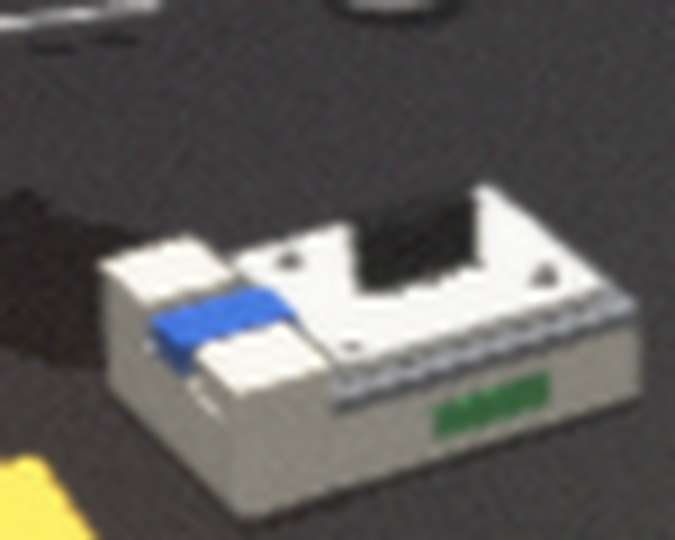

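View pics/top9c.png

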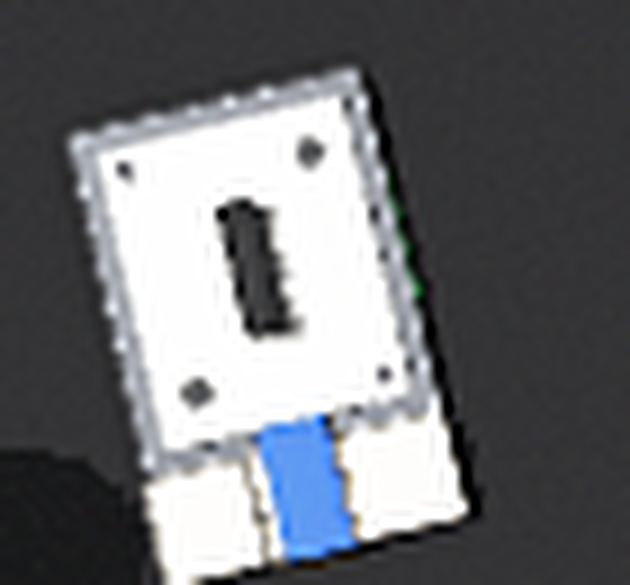

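View pics/side9.png

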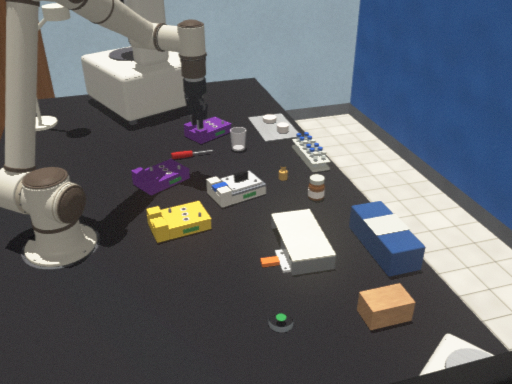

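The pins show in both holes, at top-crop (310,152) and (197,392). The grey border around the plate is even and the blue tab lies between the cheeks. The orange plate and the bystanders look unmoved, and the gripper is clear, so I'm handing in.

Run:
```python
from fit import *
a=S(215,165,9)
o=[("top",a(310,152),(38,-30,48)),("top",a(197,392),(-38,30,48)),("top",a(97,150),(55,45,48)),("top",a(345,93),(55,-45,48)),("top",a(160,450),(-55,45,48))]
p,r=fit(o,(580,131,.25));print(p.round(3))
s=arm.read_state();print(s["clock"],s["contact_force"]); print(arm.job_done())
```

```text
[5.83036e+02 1.33517e+02 2.30000e-01]
21.15 [ 0.14522939  0.37435387 -0.19680435]
the job is handed in; nothing more can be done
None
```

I put the blue-tabbed cover plate on the grey stage and handed the job in at 21.2 s, against the 51 s limit. No verdict was reported, so the result rests on my own checks.

- **Drawing out:** I pulled the plate about 110 mm out of the rack by its tab and let go. A picture showed it flat on the bench with the handle well clear of the roof.
- **Placing:** I gripped the handle and lowered the plate over both pins, nudging sideways by up to about 1 mm as side forces of up to 5 N built up. I let go once the upward force showed it was resting on the stage. The tool was then at 52 mm, the height expected for a plate lying flush.
- **Last pictures:** Both pins show in their holes, the grey border around the plate is even, and the tab lies between the cheeks. The orange-tabbed plate and the other things look unmoved by eye. The gripper was clear.

**Checks that disagreed:**
- **Final fit:** A rough fit from the top camera gave the plate at (583.0, 133.5) mm with yaw 0.23 rad. The stage from the same camera was at (582.0, 131.9) mm and 0.25 rad. The differences (1.9 mm, 0.02 rad) are within the 3 mm and 0.05 rad limits. The corners were picked by hand, so they are within what I could measure.
- **Cameras:** The two differed by a steady 4 to 5 mm in horizontal position throughout. I averaged them, and compared the plate with the stage within one camera at a time.

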